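Press the cork of a barrel sample to the set depth

TASK

Close the barrel sample standing in the bench corking press: with your fingertips push the lever's wooden paddle down until the pointer on the ram is level with the tip of the tab on the depth scale, no deeper, pause there, then let go so that the lever springs back up and the cork stays at the set depth. Only push, and only on the paddle: do not lift the lever, do not push on the ram, the cork or the bottle directly, and leave the other bottles, the steel cup and the matchbox where they stand.

Things in the scene. Friction and masses are not known exactly. Their poses are not given: they have to be found in the camera images.
- paddle_top (a point): Centre of the top face of the lever's dark wooden paddle, at the lever's end near the robot: 76 wide, 50 deep, 17 mm thick, 200 mm from the pivot, 0.30 m up; at rest it slopes up to the robot by 0.22 rad. It sinks about 2.9 mm per mm of the pointer, 38 to 84 mm in all, against under 4 N from the spring, then about 8 to 14 N with the cork.
- lever: The steel press lever with the paddle at its front end; origin on the pivot, y along the pivot's axis. A spring holds it up at rest and brings it back there in about a second when it is let go. Pressed, it turns down by up to 0.48 rad.
- pointer_tip (a point): Tip of the thin dark pointer that sticks out to the right (robot's view) of the ram's head, in front of the scale plate. It moves straight up and down with the ram, 13 to 29 mm above the tab at rest. At rest it is 239 mm above the worktop.
- tab_tip (a point): Tip of the small brass tab (wedge 9 mm high with a round nut) on the right edge of the depth scale, a vertical aluminium plate 22 x 62 mm with black graduations every 5 mm, beside the ram. It points at the pointer from the other side, marks the depth that is wanted and does not move during the work; each time it may be set elsewhere.
- cork_top (a point): Centre of the top of the cork (23 mm thick, 42 mm long) in the neck of the sample bottle in the press; the ram's flat foot (24 mm wide) comes down on it. The foot lies 55 mm lower than the pointer's tip. The cork stays where it is pushed and does not come back out.
- cork: The cork, origin at the centre of its top; z up.
- sample_bottle: The small green sample bottle in the press, 46 mm thick, 133 mm high, origin at the centre of its underside; fixed in its seat.
- press: The grey bench corking press, screwed to the bar: base 190 x 110 mm, 255 mm high at its pivot column. Origin on the worktop under the ram's axis; x points from the ram to the column (away from the paddle), z up. The pivot lies 70 mm along x, 237 mm up; the paddle reaches 150 mm along -x.
- spare_a: Loose corked sample bottle, 46 mm thick, 143 mm high with cork, left of the press. Origin at the centre of its underside.
- spare_b: Loose corked sample bottle, 46 mm thick, 145 mm high with cork, left of the press. Origin at the centre of its underside.
- half_bottle_1: Loose full half-bottle of red wine, 58 mm thick, 235 mm high, right of the press. Origin at the centre of its underside.
- jigger_cup: Loose steel cup with a handle, 58 x 79 x 92 mm, right of the press. Origin at the centre of its underside.
- matchbox: Loose matchbox, 36 x 54 x 15 mm, left of the paddle. Origin at the centre of its underside.
- ram: The vertical steel ram of the press with its foot, fork and pointer; origin at the centre of the foot's underside.

How it is judged:
By the outcome, as a careful person would: the job done as asked, in the order asked, and still so for the second after the job is handed in, with the robot touching nothing.
It also fails if it takes over 35 s, if anything falls off the work surface, if the arm or the gripper's body presses on something with over 40 N, if the wrist force passes 120 N, or if a joint passes its speed limit or range.

ROBOT

A 7-joint arm with a two-finger parallel gripper is mounted at the origin on a cart in front of the work surface, level with it; the furniture and walls round the work are solid. World frame = base frame: x ahead of the robot, y to its left, z up, the work surface at z = 0. Lengths are in mm, angles in rad, forces in N, time in s.
With the tool pointing down it reaches from about 400 to 875 mm from the base axis. Payload 19.3 kg.
Tool frame: the origin (TCP) lies at the very end of the fingers, on their centre line; the grasp point (between the pads) lies 19 mm behind it (grip_point_offset is the z of the grasp point in the tool frame, in mm); z points along the fingers, x is the direction in which the jaws open and shut, and the axes are right-handed (so a half turn about z gives the same grasp; the last joint's range is limited). The gripper opens to 85 mm and grips with 20 to 120 N. Pads are 22 mm wide; open, the fingers measure 114 mm over their backs; the gripper's body (76 mm by 85 mm) begins 54 mm behind the grasp point. The pads swing forward as they close: fully open they stand 13 mm farther back than shut.
Start: joints at [-1.417, 0.521, -0.036, 1.599, 0.021, 1.021, -0.113], TCP at [138.73, 609.4, 231.291] pointing down, gripper open.
Joint ranges: [-2.91, 2.91], [-0.3, 2.13], [-1.5, 1.42], [0.17, 2.43], [-1.26, 4.41], [0.16, 1.93], [-2.52, 2.52]. Speed limits (rad/s): [1.89, 1.89, 2.39, 2.39, 3.01, 3.01, 3.01].

INTERFACE

Orientations are given as a 3x3 rotation matrix whose columns are the frame's x, y, z axes.
In Python, from workcell import movep, movel, goto_joints, open_gripper, clamp, wait, inverse_kinematics, read_state, camera, PlanningError, finish_job, grip_point_offset gives the robot as it stands. Calls block until the motion is done:
- movep(position, orientation): joint-space move of the TCP to a pose.
- movel(position, frame=None, max_speed=150, guard=None): straight line of the TCP; frame=None keeps the orientation; max_speed is the mean speed in mm/s. With guard (N) it stops when the force on the tool has changed by that much, and returns True; else False.
- goto_joints(angles): joint-space move.
- open_gripper() and clamp(): open the fingers fully, or close them until they stop; the grip force is fixed at half the most.
- wait(seconds).
- inverse_kinematics(position, orientation): joint angles nearest the present ones, or None.
- read_state(): the state.
- camera(name): name is "scene" or "top"; returns a dict with "image" (420x560x3 uint8, blue, green, red), "range_z" (420x560 float32, mm along the optical axis (not along the pixel's ray), 0 where there is no reading), "fx", "fy", "cx", "cy" (pixels), "dist_coeffs" ([k1, k2, p1, p2, k3] as OpenCV has them; the pictures are not rectified), "cam_to_world" (4x4, takes a point from camera to world coordinates). Camera axes: x right, y up, looking along -z (the intrinsics and any distortion apply to the point x, -y, -z); pixel columns grow to the right and rows downward; lengths in mm; the calibration is good to about 2 mm. A picture is of the moment at which its call begins.
A pose or a line that the arm cannot do raises PlanningError and nothing moves.
- finish_job(): hands the job in, once; it reports no verdict.
The state is a dict: "time": time; "qpos": joint angles; "qvel": joint speeds; "joint_efforts": joint torques, N m; "eef_pos": TCP position; "tool_rot": TCP orientation; "ft_force": force on the tool from outside, world axes, zero at the start; "torque": the same for the moment, N m; "finger_gap": finger opening in mm.
Only numpy, scipy, OpenCV 4.12 (cv2) and the standard library are available. Lean on these libraries where they do the work, as an engineer would, in place of code of your own. Each camera call takes 0.05 s, during which the arm holds its last target. There are 200 camera calls.

## Working session

There is one attempt and no reset: what is moved stays moved. The work goes in short steps, each a Python script; the robot and the scene stay as the last script left them, time stands still between calls to the robot, and variables do not carry over. Pictures are saved under pics/ and viewed, about 8 in all and at most 12, crops included, and the job is handed in when it is done.

```bash
mkdir -p pics
cat > h.py <<'E'
import numpy as np, cv2
from workcell import *
def snap(n):
    c=camera(n); np.savez(f'{n}.npz',**{k:np.array(v) for k,v in c.items()}); return c
def ray(c,u,v):
    K=np.array([[c['fx'],0,c['cx']],[0,c['fy'],c['cy']],[0,0,1]],float)
    p=cv2.undistortPoints(np.array([[[u,v]]],float),K,np.array(c['dist_coeffs'],float))[0,0]
    M=np.array(c['cam_to_world']); d=np.array([p[0],-p[1],-1.]); return M[:3,3],M[:3,:3]@d
def pt(c,u,v,w=1):
    r=c['range_z'][int(v)-w:int(v)+w+1,int(u)-w:int(u)+w+1]; r=r[r>0]
    o,d=ray(c,u,v); return o+d*np.median(r)
def proj(c,P):
    M=np.linalg.inv(np.array(c['cam_to_world'])); q=M[:3,:3]@np.array(P,float)+M[:3,3]
    K=np.array([[c['fx'],0,c['cx']],[0,c['fy'],c['cy']],[0,0,1]],float)
    return cv2.projectPoints(np.array([[[q[0],-q[1],-q[2]]]]),np.zeros(3),np.zeros(3),K,np.array(c['dist_coeffs'],float))[0][0,0]
E
python3 - <<'E'
from h import *
for n in('scene','top'):
    c=snap(n); cv2.imwrite(f'pics/{n}0.png',c['image']); print(n,c['fx'],np.round(c['cam_to_world'],3).tolist())
s=read_state();print(s['time'],s['finger_gap'],np.round(s['tool_rot'],3).tolist(),s['ft_force'])
E
```

```text
scene 433.1954878342265 [[0.618, 0.545, -0.566, 124.966], [-0.786, 0.447, -0.427, -329.163], [0.02, 0.709, 0.705, 815.901], [0.0, 0.0, 0.0, 1.0]]
top 520.1146267102474 [[0.011, 0.987, -0.159, 402.403], [-1.0, 0.009, -0.016, 17.8], [-0.014, 0.159, 0.987, 1401.76], [0.0, 0.0, 0.0, 1.0]]
0.1 85.4547103039039 [[0.222, 0.975, -0.0], [0.975, -0.222, -0.001], [-0.001, 0.0, -1.0]] [-0.08035817 -0.49564473 -0.84839425]
```

View pics/scene0.png

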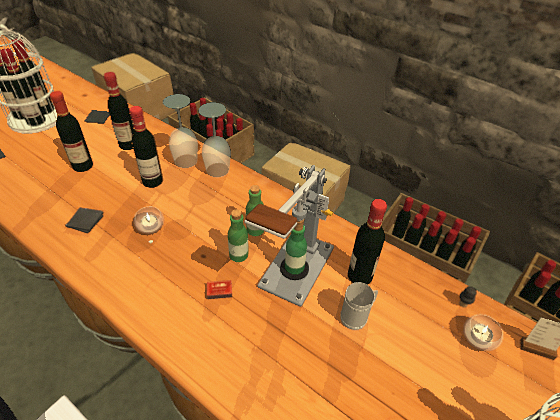

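View pics/top0.png

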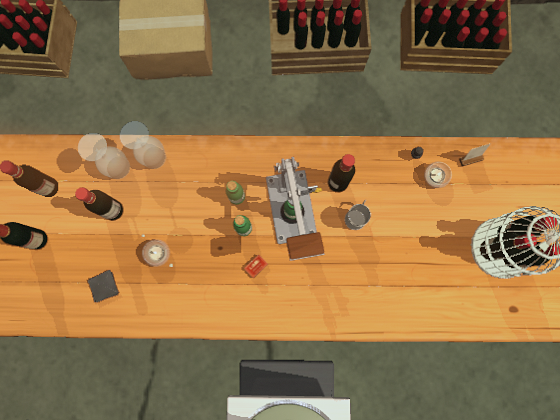

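Scene: paddle around (271,220), ram/scale around (315,195). Top: paddle centre about (305,245), ram at about (292,210). Next, enlarged crops.

Run:
```python
import cv2,numpy as np
a=cv2.imread('pics/scene0.png');b=cv2.imread('pics/top0.png')
A=cv2.resize(a[160:260,240:340],(600,600),interpolation=cv2.INTER_CUBIC)
cv2.imwrite('pics/s1.png',A)
cv2.imwrite('pics/t1.png',cv2.resize(b[150:270,250:350],(500,600),interpolation=cv2.INTER_CUBIC))
```

```text
(no output)
```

View pics/s1.png

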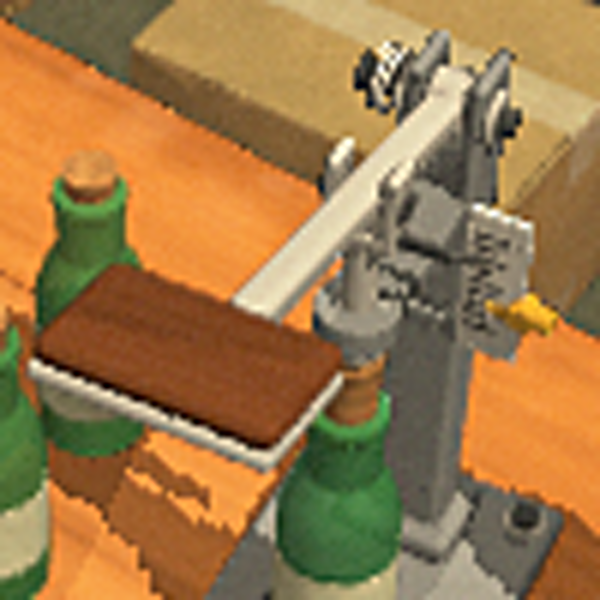

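View pics/t1.png

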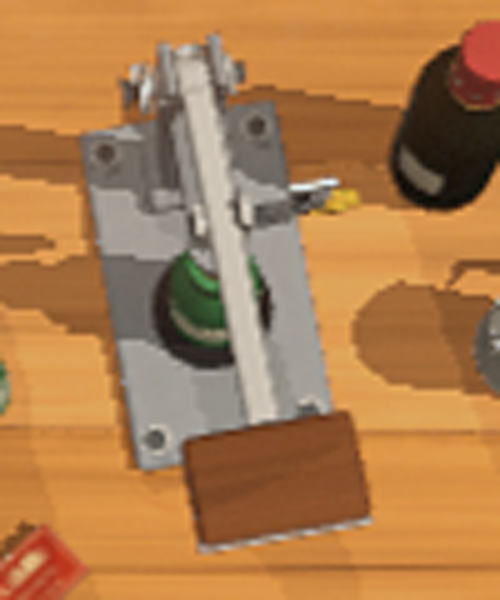

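Scene crop: paddle corners (deck) are clear, the brass tab's tip is at about crop (490,310), i.e. scene (321.7,211.7), and the pointer is a dark stub near (470,255). Top crop: paddle centre is about (277,478), i.e. top (305.4,245.6). I'll zoom in on the scale and get the geometry from depth.

Run:
```python
from h import *
a=cv2.imread('pics/scene0.png')
cv2.imwrite('pics/s2.png',cv2.resize(a[188:224,304:340],(792,600*792//792),interpolation=cv2.INTER_CUBIC) if 0 else cv2.resize(a[190:222,300:340],(760,608))[:600])
for n in('scene','top'):
    c=dict(np.load(n+'.npz')); u,v={'scene':(271,220),'top':(305,246)}[n]
    print(n,'paddle centre',pt(c,u,v,2).round(1))
    # paddle mask: cloud points
    H,W=c['range_z'].shape; P=[]
    for vv in range(v-35,v+35):
        for uu in range(u-50,u+50):
            if c['range_z'][vv,uu]>0:
                o,d=ray(c,uu,vv); p=o+d*c['range_z'][vv,uu]; P.append(np.r_[p,uu,vv,c['image'][vv,uu]])
    P=np.array(P); hsv=P[:,5:]
    m=(P[:,2]>265)&(P[:,2]<325)&(P[:,7]<150)&(P[:,7]>P[:,6]*1.3)
    Q=P[m]; ctr=np.median(Q[:,:3],0); 
    hull=cv2.minAreaRect(Q[:,:2].astype(np.float32))
    X=np.c_[Q[:,:2]-hull[0],np.ones(len(Q))]; k=np.linalg.lstsq(X,Q[:,2],rcond=None)[0]
    print(len(Q),hull,k.round(3),np.std(X@k-Q[:,2]).round(2),'slope',np.arctan(np.hypot(*k[:2])),'dir',np.arctan2(k[1],k[0]))
c=dict(np.load('scene.npz'))
print('tab',pt(c,321.7,211.7).round(1),pt(c,325,212).round(1),'plate',pt(c,321,202).round(1))
print(np.round(c['range_z'][194:222:2,312:336:2]).astype(int))
```

```text
scene paddle centre [509.2 -35.2 301.6]
886 ((517.7074584960938, -29.084182739257812), (49.521240234375, 75.49481964111328), 9.600329399108887) [-1.39000e-01 -2.00000e-02  2.98526e+02] 2.01 slope 0.1395588549574403 dir -3.000080102248255
top paddle centre [513.1 -29.5 297.9]
758 ((514.989501953125, -28.32410430908203), (48.211666107177734, 74.95575714111328), 11.205689430236816) [-2.10000e-01 -3.60000e-02  2.96748e+02] 2.16 slope 0.2100015240334727 dir -2.9717161836903396
tab [649.4 -50.6 220. ] [649.9 -57.5 223.2] plate [652.7 -44.5 239.9]
[[ 894  891  895  819  819 1910 1906 1931 1961 1985 2007 2028]
 [ 888  890  892  823  818  816  814  814 1967 1981 2008 2044]
 [ 886  886  896  823  822  821  815  816  812 1992 2018 2043]
 [ 827  887  914  827  825  825  822  819  818 2013 2031 2076]
 [ 824  823  822  821  821  827  821  821  822 2034 2051 2079]
 [ 887  926  925  832  831  831  829  827 2012 2033 2066 2093]
 [ 931  928  931  839  837  832  832  829 2014 2049 2080 2116]
 [ 936  933  932  843  841  840  835  830 2044 2069 2088 2126]
 [ 861  936  849  845  843  832  838  831  834 2094 2099 2141]
 [ 861  859  851  852  845  836  833  828  829  826  830 2160]
 [ 864  863  855  855  852  848  843  834  831  831  835 1142]
 [ 952  951  860  857  856  851  849  846 1130 1133 1136 1130]
 [ 955  952  954  970  860  854  851 1130 1129 1124 1123 1125]
 [ 962  959  960    0 1120 1122 1120 1120 1121 1123 1123 1119]]
```

View pics/s2.png

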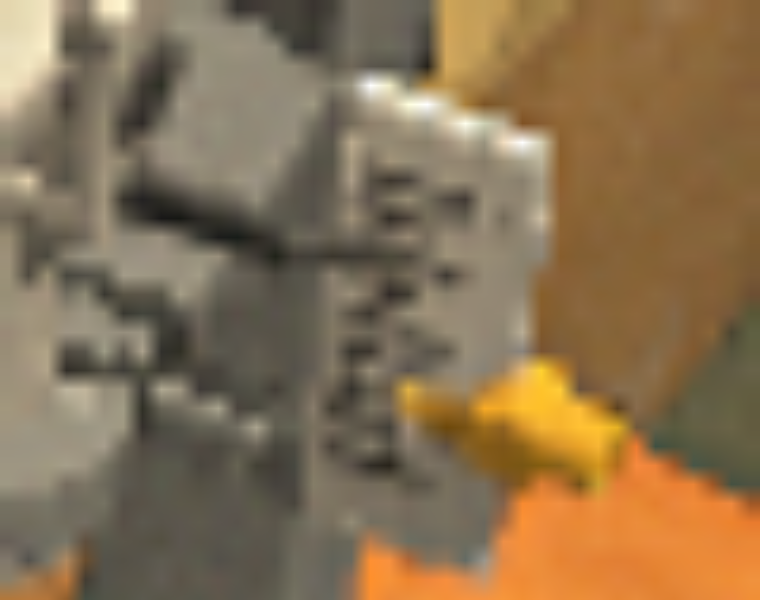

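The pointer is the dark line ending at crop (420,252), i.e. scene about (321.6,202.8). The tab tip is at crop (398,395), i.e. scene about (320.5,210.3). Next: estimate the separation, then move above the paddle with shut fingers.

Run:
```python
from h import *
c=dict(np.load('scene.npz'))
yaw=.18; ex=np.array([np.cos(yaw),np.sin(yaw),0])
o,d=ray(c,321.6,202.8); p=o+d*(239-o[2])/d[2]
print('pointer',p.round(1),'range',pt(c,320,202.8).round(1))
for u,v in((320.5,210.3),(320.5,210.8),(320.5,209.8)):
    o,d=ray(c,u,v); q=o+d*((p-o)@ex)/(d@ex); print('tab',q.round(1),'sep',(p-q)[2].round(2))
R=np.column_stack([[-np.sin(yaw),np.cos(yaw),0],[np.cos(yaw),np.sin(yaw),0],[0,0,-1.]])
for s in(1,-1):
    R2=R*np.array([s,s,1]); print(s,[np.round(j,2) if j is not None else None for j in (inverse_kinematics([516,-29,z],R2) for z in(430,330,225))])
clamp(); s=read_state(); p0=s['eef_pos']; print(s['finger_gap'],p0)
movel([p0[0],p0[1],430],max_speed=250)
R2=min((R,R*np.array([-1,-1,1])),key=lambda r:abs(inverse_kinematics([516,-29,360],r)[6]))
movep([516,-29,360],R2)
s=read_state(); print(s['time'],s['eef_pos'],s['ft_force'],s['tool_rot'])
c=snap('scene'); cv2.imwrite('pics/s3.png',c['image'])
t=snap('top')
```

```text
pointer [652.4 -46.1 239. ] range [650.1 -43.9 239.4]
tab [652.4 -46.  218.5] sep 20.46
tab [652.4 -46.1 217.2] sep 21.77
tab [652.4 -45.9 219.9] sep 19.14
1 [array([-0.63,  0.23,  0.72,  1.6 , -0.15,  1.37,  1.86]), array([-0.53,  0.29,  0.6 ,  1.77, -0.18,  1.14,  1.88]), array([-0.4 ,  0.39,  0.44,  1.91, -0.21,  0.89,  1.9 ])]
-1 [array([-0.83,  0.3 ,  1.03,  1.61, -0.26,  1.38, -1.16]), array([-0.8 ,  0.39,  1.01,  1.78, -0.35,  1.17, -1.07]), array([-0.75,  0.55,  0.99,  1.92, -0.56,  0.98, -0.89])]
0.014480404863723728 [138.72298066 609.38963431 231.28240776]
4.4417 [516.18328382 -28.17393165 359.919389  ] [-0.56087993  0.22808437 -0.55519604] [[ 1.80867808e-01 -9.83507407e-01 -1.30793447e-04]
 [-9.83507414e-01 -1.80867813e-01  2.59208956e-05]
 [-4.91497176e-05  1.23948069e-04 -9.99999991e-01]]
```

View pics/s3.png

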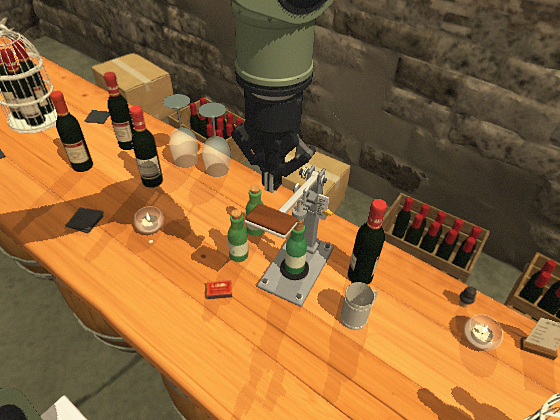

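The gripper hovers shut above the paddle, and the scale (about (320,205)) stays in view. Next: find contact gently, press about 15 mm of pointer travel, then look.

Run:
```python
from h import *
movel([516,-29,312],max_speed=100)
hit=movel([516,-29,285],max_speed=15,guard=1.5)
s=read_state(); zc=s['eef_pos'][2]; print(hit,s['time'],s['eef_pos'].round(2) if hasattr(s['eef_pos'],'round') else s['eef_pos'],s['ft_force'])
if hit:
    open('zc','w').write(str(zc))
    for i in (8,15):
        movel([516,-29,zc-i*195/70],max_speed=40)
        c=snap('scene'); np.savez(f'scene_{i}.npz',**{k:np.array(v) for k,v in c.items()})
        s=read_state(); print(s['time'],np.round(s['eef_pos'],2),np.round(s['ft_force'],2))
        cv2.imwrite(f'pics/p{i}.png',c['image'])
    im=[cv2.resize(cv2.imread(f)[190:222,300:340],(400,320),interpolation=cv2.INTER_CUBIC) for f in('pics/scene0.png','pics/p8.png','pics/p15.png')]
    e=cv2.resize(cv2.imread('pics/p15.png')[170:260,240:340],(400,320))
    cv2.imwrite('pics/m1.png',np.vstack([np.hstack([im[0],im[1]]),np.hstack([im[2],e])])[:600])
```

```text
False 7.125 [516.01 -29.01 285.04] [ 0.08575847 -0.18953648  1.149976  ]
```

Run:
```python
from h import *
c=camera('scene'); cv2.imwrite('pics/q.png',c['image'])
movel([516,-29,303],max_speed=40); wait(.6)
for z in np.arange(302,287,-1.):
    movel([516,-29,z],max_speed=15); f=[]
    for _ in range(4): f.append(read_state()['ft_force'][2]); wait(.01)
    print(z,np.round(read_state()['eef_pos'][2],2),np.round(f,2),round(read_state()['time'],2))
```

```text
302.0 301.95 [-0.1   0.04  0.09 -0.54] 8.66
301.0 300.97 [ 0.02  0.17 -0.55 -0.37] 8.94
300.0 299.99 [ 0.19  0.15 -0.02 -0.1 ] 9.22
299.0 298.98 [-0.47 -0.81  0.4  -0.59] 9.51
298.0 297.97 [ 0.02  0.49  0.12 -0.38] 9.79
297.0 296.98 [ 0.74  0.43  0.18 -0.45] 10.07
296.0 295.96 [-0.57 -0.26  0.14  0.48] 10.36
295.0 294.97 [ 0.73  0.94 -0.75  0.92] 10.64
294.0 293.99 [0.56 1.32 0.38 0.03] 10.93
293.0 292.99 [-0.3   0.4   0.68  0.82] 11.21
292.0 291.96 [0.15 0.2  0.87 1.32] 11.49
291.0 290.97 [ 1.4   0.98  0.85 -0.08] 11.78
290.0 289.99 [0.58 0.3  0.76 0.95] 12.06
289.0 288.98 [0.86 1.5  1.21 0.74] 12.34
288.0 287.97 [ 1.07 -0.11  1.45  0.19] 12.62
```

Contact is at about z = 296.5, which agrees with the vision estimate of 297. Continuing with the press.

Run:
```python
from h import *
zc=296.6
for i in (8,15):
    movel([516,-29,zc-i*195/70],max_speed=30)
    c=snap('scene'); np.savez(f'scene_{i}.npz',**{k:np.array(v) for k,v in c.items()})
    s=read_state(); print(s['time'],np.round(s['eef_pos'],2),np.round(s['ft_force'],2))
    cv2.imwrite(f'pics/p{i}.png',c['image'])
im=[cv2.resize(cv2.imread(f)[190:220,300:340],(400,300),interpolation=cv2.INTER_CUBIC) for f in('pics/scene0.png','pics/p8.png','pics/p15.png')]
e=cv2.resize(cv2.imread('pics/p15.png')[170:245,240:340],(400,300))
cv2.imwrite('pics/m1.png',np.vstack([np.hstack([im[0],im[1]]),np.hstack([im[2],e])]))
```

```text
13.2833 [515.68 -29.12 273.92] [-2.96 -0.    4.73]
14.1333 [515.54 -29.21 254.56] [-4.25 -1.49  5.84]
```

View pics/m1.png

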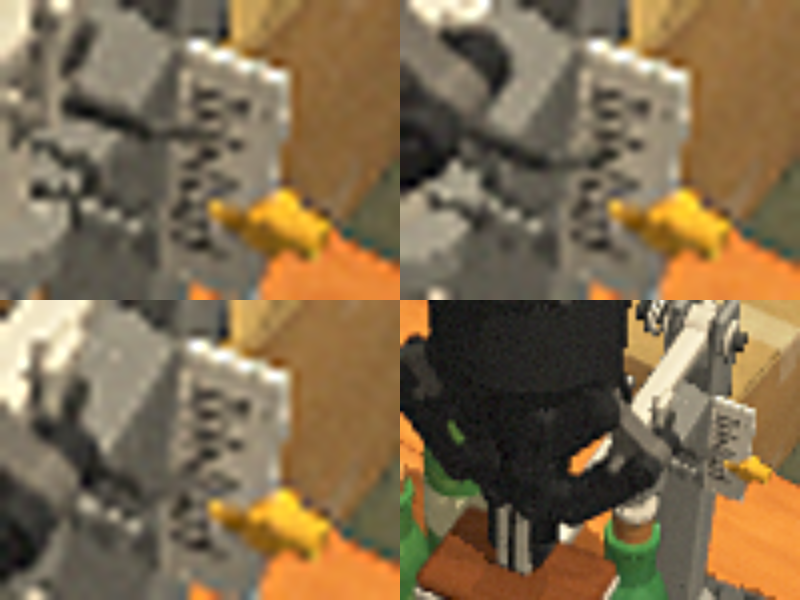

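In the rest picture (top left) and the 8 mm picture (top right) the pointer shows as a dark line, and its shift matches expectation. At 15 mm it is near crop row 490, just above the tab tip. I'll localise it by differencing.

Run:
```python
from h import *
I=[cv2.cvtColor(cv2.imread(f),cv2.COLOR_BGR2GRAY).astype(float) for f in('pics/scene0.png','pics/p8.png','pics/p15.png')]
bg=np.max(I,0)
for k,i in enumerate(I):
    D=(bg-i)[199:215,313:324]; print(D.astype(int))
a=cv2.imread('pics/p15.png')[200:218,314:334].astype(int)
print('yellow R-B'); print((a[...,2]-a[...,0])[4:16])
```

```text
[[ 7  6  6  9 14 11  4 11  7  3 10]
 [15  9  7  4  2  6  4  4  8  6 11]
 [23  6  3  9  3  7  5 11  5 11  7]
 [60 37  0  0 25 17 22  7 13 10 10]
 [42 59 31 28 65 93 32  0  7  9 13]
 [11 20  5 12 10 24 12  7 11  0  4]
 [ 4  7 24  5  5  3  1  2  6  7 13]
 [ 9  7  7  3  7  9  3 11  9 11 11]
 [ 5 11  2  0  1 11 12 13  8  5 15]
 [ 2  9  9 15  8 45 40  4  7  3  1]
 [ 0  7  6  5  0  3  6  2  9 11  9]
 [ 3 11  4 10  1  0  7 11 12 10  9]
 [ 6  4 12  6 12 15 14  7  5  6  6]
 [ 6  9  5 12  9  1  9  9 11  7  1]
 [11  4  8 11  4  6  2  7  6  9 11]
 [ 5  1  2 10 10  3  5  7  9 10  6]]
[[ 0  0  3  1  2  0  6  0  9  0  7]
 [ 2  5  0  3  3  0  2  6  3  0  2]
 [ 4  0  0  4  4  0  0  0  2  0  0]
 [ 1  0 13 14  1  2  0  0  1  0  0]
 [ 6  0  0  0  4  0  0 14  6  5  5]
 [ 6  0  1  0  0  0  0  6  0  1  5]
 [33 18  0  1 21 48 32  6  6  0  0]
 [63 49 24 29 56 12 21 22  2  3  0]
 [ 0 15  0  0  0  0  0  7  7  0  4]
 [ 0  0  2  0  0 39 40  0  0  0  1]
 [ 3  0  0  0  3  0  0  0  4  0  2]
 [ 0  0  0  0  0  0  0  0  0  4  0]
 [ 3  4  2  1  0  2  9  2  0  1  0]
 [ 0  0  0  3  6  0  1  0  0  0  0]
 [ 8  0  3  0  2  0
[... 962 characters left out ...]
  82  73
   87  85]
 [ 16  15  18  19  17  18  23  25  19  22  30  32  26  17  74  67  74  83
   84  78]
 [ 12  11  19  21  19  26  19  13  20  26  23  20  57 119 200 169  71  83
   87  66]
 [  9  18  26  25  12  19  41 164  92  75  51 120 186 189 204 209  52  68
   62  60]
 [ 18  16  26  23  21  28  29 144 143 125 111 206 202 200 203 202 198 166
   67  62]
 [ 18  13  31  32  25  17  14  43  77 111 107 136 123 171 199 196 204 205
  194  57]
 [  8  17  27  16  21  31  21  26  24  33  92 115 107 115 161 187 193 207
  143 188]
 [ 13  11  30  26  21  14  11  20  29  23  48  99 117 113 121 121 156 187
  154 195]
 [ 13  12  31  28  31  28  26  23  20  24  23  25  64 108 184 159  92 161
  183 176]]
```

Run:
```python
from h import *
C=[dict(np.load(f)) for f in('scene_8.npz','scene_15.npz')]
C0=dict(C[0]); C0['image']=cv2.imread('pics/scene0.png'); 
# mean depth of plate: fit plane on plate pixels
c=C[0]; P=[]
for k in C:
  for u in range(318,328):
    for v in range(195,215):
        z=k['range_z'][v,u]; im=k['image'][v,u].astype(int)
        if 805<z<860 and im[2]-im[0]<60: o,d=ray(k,u,v); P.append(np.r_[o+d*z,u,v])
P=np.array(P); w=np.ones(len(P),bool)
for _ in range(8):
    m=P[w,:3].mean(0); n=np.linalg.svd(P[w,:3]-m)[2][2]; n*=np.sign(-n[0]); e=(P[:,:3]-m)@n; w=abs(e)<2.5
print(w.sum(),len(P),'normal',n.round(3),'std',e[w].std())
print('yaw',np.arctan2(-n[1],-n[0]))
for k,rows in zip(C,((204,208),(206,211))):
    for v in range(*rows):
        print('ptr v',v,[tuple(np.round([((o+d*k['range_z'][v,u])-m)@n,(o+d*k['range_z'][v,u])[2]],1)) for u in range(316,322) for o,d in[ray(k,u,v)]])
for k in C:
    for v in(210,211,212):
        print('tab v',v,[tuple(np.round([((o+d*k['range_z'][v,u])-m)@n,(o+d*k['range_z'][v,u])[2]],1)) for u in range(320,327) for o,d in[ray(k,u,v)]])
# separation as function of plane offset, at yaw-based vertical planes
nh=n*[1,1,0]; nh/=np.linalg.norm(nh)
def at(u,v,off):
    o,d=ray(c,u,v); return (o+d*((m+nh*off-o)@nh)/(d@nh))
for off in(3,5,7): print(off,'ptr0',at(319.6,203.0,off).round(1),'ptr8',at(320,206,off).round(1),'ptr15',at(320,208.3,off).round(1),'tab',at(320.5,210.4,off).round(1))
```

```text
326 336 normal [-0.981 -0.195  0.004] std 0.9543215686130267
yaw 0.19669718926387686
ptr v 204 [(np.float64(-58.6), np.float64(169.5)), (np.float64(-0.7), np.float64(229.5)), (np.float64(1.0), np.float64(232.0)), (np.float64(0.8), np.float64(232.8)), (np.float64(0.6), np.float64(233.5)), (np.float64(0.0), np.float64(233.8))]
ptr v 205 [(np.float64(6.1), np.float64(232.8)), (np.float64(6.8), np.float64(234.5)), (np.float64(5.0), np.float64(233.5)), (np.float64(5.6), np.float64(235.1)), (np.float64(2.5), np.float64(232.8)), (np.float64(0.0), np.float64(231.3))]
ptr v 206 [(np.float64(6.8), np.float64(231.0)), (np.float64(7.5), np.float64(232.6)), (np.float64(7.1), np.float64(233.1)), (np.float64(7.1), np.float64(234.0)), (np.float64(1.5), np.float64(229.3)), (np.float64(0.7), np.float64(229.3))]
ptr v 207 [(np.float64(-59.0), np.float64(160.5)), (np.float64(-0.9), np.float64(221.4)), (np.float64(0.3), np.float64(223.6)), (np.float64(-1.8), np.float64(222.3)), (np.float64(0.5), np.float64(225.7)), (np.float64(1.0), np.float64(227.1))]
ptr v 206 [(np.float64(-57.4), np.float64(165.0)), (
[... 2435 characters left out ...]
, (np.float64(5.9), np.float64(224.6)), (np.float64(5.0), np.float64(224.6)), (np.float64(6.6), np.float64(227.2))]
tab v 212 [(np.float64(-1.3), np.float64(210.7)), (np.float64(-0.4), np.float64(212.6)), (np.float64(3.7), np.float64(217.8)), (np.float64(5.5), np.float64(220.7)), (np.float64(3.8), np.float64(219.8)), (np.float64(6.8), np.float64(223.9)), (np.float64(6.1), np.float64(224.1))]
3 ptr0 [650.3 -43.  238.1] ptr8 [650.6 -44.6 230.8] ptr15 [650.8 -45.2 224.8] tab [651.1 -46.8 219.8]
5 ptr0 [648.5 -44.  240.2] ptr8 [648.8 -45.6 232.8] ptr15 [648.9 -46.2 226.9] tab [649.2 -47.7 221.9]
7 ptr0 [646.6 -45.  242.2] ptr8 [647.  -46.6 234.9] ptr15 [647.1 -47.2 229. ] tab [647.4 -48.7 224. ]
```

The tips are still about 4.5 to 6 mm apart. I'll step on in half-millimetre increments up to 18 mm and record each frame, so the pointer's crossing of individual pixels gives sub-pixel height.

```bash
cat > an.py <<'E'
from h import *
import glob
def load():
    F=[]
    for f in sorted(glob.glob('st_*.npz'),key=lambda s:-float(s[3:-4])): F.append((float(f[3:-4]),dict(np.load(f))))
    return F
def table():
    F=load(); m=None
    for z,k in F:
        d=k['range_z']; g=k['image'].astype(int).sum(2)//3
        print(round((296.6-z)*70/195,2),*['|'.join(f"{int(d[v,u])}" for v in range(206,213)) for u in(317,318,319,320,321)],sep='   ')
E
python3 - <<'E'
from h import *
for i in np.arange(15,18.3,.5):
    if i>15: movel([516,-29,296.6-i*195/70],max_speed=20)
    wait(.05); c=camera('scene'); s=read_state()
    np.savez(f"st_{s['eef_pos'][2]:.2f}.npz",**{k:np.array(v) for k,v in c.items()})
print(s['time'],s['eef_pos'],s['ft_force'])
from an import *
table()
im=c['image'][196:216,306:334]; cv2.imwrite('pics/m2.png',cv2.resize(im,(784,560),interpolation=cv2.INTER_NEAREST))
E
```

```text
16.3333 [515.37461604 -29.28510339 246.26463649] [-6.98088613 -1.86961933  9.74475036]
15.09   839|844|836|845|846|847|849   837|839|835|846|844|845|848   835|837|833|841|843|847|848   0|839|840|841|841|844|846   833|837|839|839|839|834|846
15.58   839|842|832|844|846|849|847   836|840|833|842|844|843|849   837|837|834|840|845|846|848   835|834|838|842|840|844|846   835|839|840|835|837|835|846
16.07   842|839|832|834|847|850|852   839|843|837|833|843|846|848   836|837|836|835|844|844|848   835|840|839|842|842|844|846   835|834|838|837|836|835|845
16.57   838|843|839|835|843|849|850   836|839|833|836|848|846|848   834|840|833|835|846|846|847   835|836|840|842|842|845|844   835|837|838|836|835|836|846
17.07   840|839|836|834|846|847|854   838|842|835|835|844|844|850   840|839|836|833|843|846|845   834|837|841|840|845|843|848   834|838|839|838|836|839|847
17.58   840|840|837|832|847|847|853   838|838|837|837|847|848|0   838|838|838|834|844|845|846   836|837|839|840|843|842|848   833|837|0|840|833|835|846
18.07   840|842|844|835|846|848|849   837|841|840|837|846|844|849   836|837|839|833|842|845|846   835|837|836|840|841|844|846   834|836|837|837|836|834|843
```

View pics/m2.png

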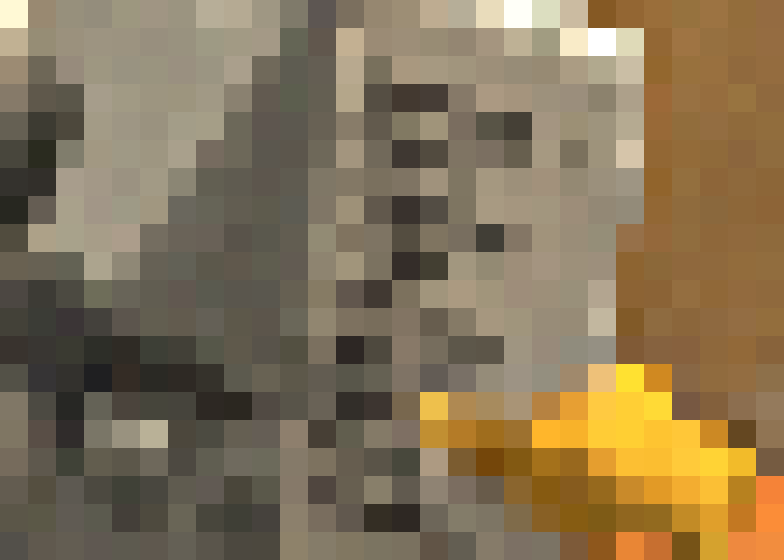

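Current frame: the pointer tip is near (319.5, 209) and the tab tip is at (320.5–321, 210–211), so it is not level yet. I'll compute averaged depth statistics over all frames.

```bash
cat > st.py <<'E'
from an import *
F=load(); k0=F[0][1]
n=np.array([-.981,-.195,0]); n/=np.linalg.norm(n)
D=np.array([k['range_z'] for z,k in F]); D[D==0]=np.nan
def off3(u,v,z): o,d=ray(k0,u,v); p=o+d*z; return p
# plate ref from mean depth in clean pixels
pl=[off3(u,v,np.nanmean(D[:,v,u]))@n for u in range(322,326) for v in range(199,207)]; m=np.median(pl); print('plate sd',np.std(pl))
print('tab offset / z, u=319..326')
Md=np.nanmedian(D,0)
for v in range(207,216): print(v,' '.join('%5.1f/%6.1f'%(off3(u,v,np.nanmean(D[:,v,u]))@n-m,off3(u,v,np.nanmean(D[:,v,u]))[2]) for u in range(319,327)))
acc=[]
for z,k in F:
    pr=(296.6-z)*70/195
    for u in range(314,321):
        for v in range(204,213):
            p=off3(u,v,k['range_z'][v,u]); o=p@n-m
            if (4<o<9) and u<320: acc.append((u,v,pr,o,p[2]+pr))
acc=np.array(acc)
for u in range(314,320):
    a=acc[acc[:,0]==u]
    if len(a): print(u,len(a),'off',a[:,3].mean().round(2),'z0',a[:,4].mean().round(2),'rows',{int(v):(a[a[:,1]==v][:,2].min().round(1),a[a[:,1]==v][:,2].max().round(1)) for v in set(a[:,1])})
E
python3 st.py
```

```text
plate sd 0.3580642997436693
tab offset / z, u=319..326
207   0.5/ 224.7   0.2/ 225.3  -0.6/ 225.4  -0.4/ 226.6  -0.1/ 227.8   0.4/ 229.3   0.1/ 229.8   0.4/ 231.1
208   3.2/ 224.8   0.2/ 222.7  -0.5/ 222.9   0.1/ 224.4   0.6/ 225.9  -0.8/ 225.5  -0.2/ 227.0  -0.1/ 228.0
209   4.2/ 223.2  -0.1/ 219.8   1.4/ 222.2   0.3/ 222.0   0.1/ 222.8   0.4/ 224.0  -0.2/ 224.3   0.5/ 226.0
210   0.0/ 216.3   0.4/ 217.7   3.5/ 221.8   4.0/ 223.3  -0.5/ 219.5   0.5/ 221.5   3.1/ 225.2   2.9/ 225.9
211  -0.0/ 213.6   0.4/ 215.0   5.3/ 221.1   4.9/ 221.7   5.3/ 223.0   5.0/ 223.6   5.3/ 224.8   4.8/ 225.3
212   0.5/ 211.5  -0.1/ 211.8  -0.3/ 212.5   5.2/ 219.3   5.4/ 220.4   5.4/ 221.5   6.7/ 223.7   5.5/ 223.5
213  -0.7/ 207.5  -0.2/ 209.0   0.0/ 210.3  -0.1/ 211.1  -0.2/ 211.9   5.8/ 219.2   6.6/ 221.1   6.5/ 221.8
214   0.5/ 206.1  -0.1/ 206.5  -0.3/ 207.2   0.0/ 208.5  -0.9/ 208.6   0.2/ 210.7   6.1/ 217.8   5.7/ 218.4
215  -0.3/ 202.5  -0.8/ 203.0  -0.1/ 204.8   0.5/ 206.4  -0.2/ 206.6  -0.3/ 207.5   0.0/ 208.8  -1.0/ 208.7
314 8 off 7.71 z0 241.31 rows {208: (np.float64(15.6), np.float64(18.1)), 209: (np.float64(15.6), np.float64(16.1)), 207: (np.float64(15.6), np.float64(16.6))}
315 8 off 7.93 z0 242.07 rows {208: (np.float64(16.1), np.float64(17.6)), 209: (np.float64(16.6), np.float64(18.1)), 207: (np.float64(15.1), np.float64(15.1))}
316 11 off 7.21 z0 241.64 rows {208: (np.float64(15.1), np.float64(17.6)), 209: (np.float64(16.1), np.float64(18.1))}
317 9 off 6.83 z0 241.84 rows {208: (np.float64(15.1), np.float64(17.1)), 209: (np.float64(16.1), np.float64(18.1))}
318 9 off 5.38 z0 241.33 rows {208: (np.float64(15.1), np.float64(17.1)), 209: (np.float64(16.1), np.float64(18.1))}
319 8 off 5.18 z0 241.83 rows {208: (np.float64(15.1), np.float64(16.6)), 209: (np.float64(16.1), np.float64(18.1))}
```

The pointer tip and tab front lie in the same plane (about 5.1 mm off the plate). Separation from rest is 241.65 − 221.4 ≈ 20.2 mm by depth, and about 20.3 mm by pixel crossings. Stepping on to 20.2 mm, then pausing and checking before release.

```bash
python3 - <<'E'
from h import *
for i in (18.6,19.1,19.6,20.2):
    movel([516,-29,296.8-i*195/70],max_speed=20); wait(.1)
    c=camera('scene'); s=read_state()
    np.savez(f"st_{s['eef_pos'][2]:.2f}.npz",**{k:np.array(v) for k,v in c.items()})
wait(.3)
for _ in range(4):
    c=camera('scene'); s=read_state()
    np.savez(f"st_{s['eef_pos'][2]-.001*_:.4f}.npz",**{k:np.array(v) for k,v in c.items()})
print(s['time'],s['eef_pos'],s['ft_force'])
cv2.imwrite('pics/m3.png',cv2.resize(c['image'][196:216,306:334],(784,560),interpolation=cv2.INTER_NEAREST))
E
python3 st.py | tail -6
```

```text
18.4333 [515.22900488 -29.30795775 240.28750267] [-8.41653273 -1.23690212  9.83813556]
314 18 off 7.86 z0 241.33 rows {208: (np.float64(15.6), np.float64(19.1)), 209: (np.float64(15.6), np.float64(20.2)), 210: (np.float64(19.6), np.float64(20.2)), 207: (np.float64(15.6), np.float64(16.6))}
315 21 off 7.75 z0 241.82 rows {208: (np.float64(16.1), np.float64(17.6)), 209: (np.float64(16.6), np.float64(20.2)), 210: (np.float64(19.1), np.float64(20.2)), 207: (np.float64(15.1), np.float64(15.1))}
316 24 off 7.06 z0 241.78 rows {208: (np.float64(15.1), np.float64(17.6)), 209: (np.float64(16.1), np.float64(20.2)), 210: (np.float64(19.1), np.float64(20.2))}
317 25 off 6.23 z0 241.76 rows {208: (np.float64(15.1), np.float64(17.6)), 209: (np.float64(16.1), np.float64(20.2)), 210: (np.float64(19.1), np.float64(20.2))}
318 22 off 5.43 z0 241.49 rows {208: (np.float64(15.1), np.float64(17.1)), 209: (np.float64(16.1), np.float64(20.2)), 210: (np.float64(18.6), np.float64(20.2))}
319 15 off 5.16 z0 241.93 rows {208: (np.float64(15.1), np.float64(16.6)), 209: (np.float64(16.1), np.float64(19.6)), 210: (np.float64(19.1), np.float64(20.2))}
```

View pics/m3.png

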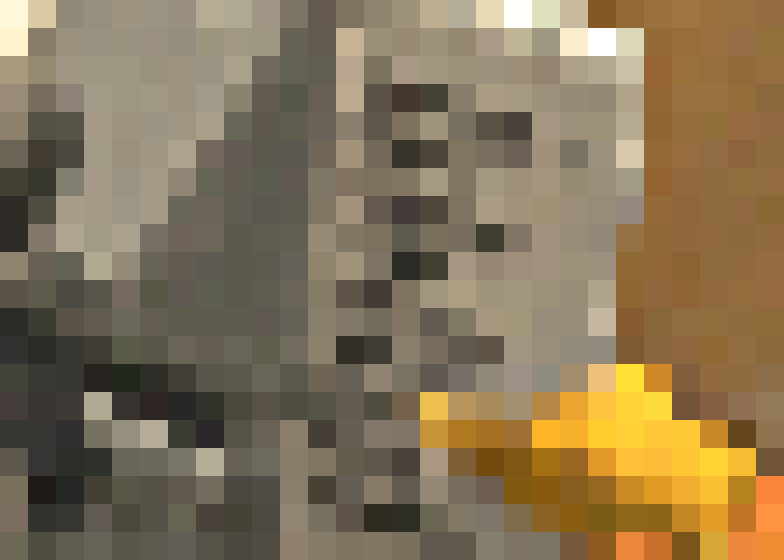

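At the set depth the pointer's surface is at z ≈ 221.5 and the tab centre at 221.4. In the picture the pointer row (about 210 at its tip) runs into the tab tip (321, 210–211). Pause, then let go.

Run:
```python
from h import *
wait(.7)
movel([515.2,-29.3,400],max_speed=200)
wait(1.2)
c=snap('scene'); s=read_state(); print(s['time'],s['ft_force'])
im=c['image']
a=cv2.resize(im[160:260,220:340],(480,400),interpolation=cv2.INTER_CUBIC); b=cv2.resize(im,(533,400))[:, 133:453]
cv2.imwrite('pics/e.png',np.hstack([a,b]))
d=cv2.absdiff(im,cv2.imread('pics/scene0.png')).max(2); m=d>50; m[:,225:335][:260]=0; print('changed px elsewhere',np.argwhere(m)[:,::-1][:,1].size, m[200:310,210:390].sum())
```

```text
21.3333 [ 0.81569887 -0.17599156  0.50892144]
changed px elsewhere 6140 3
```

View pics/e.png

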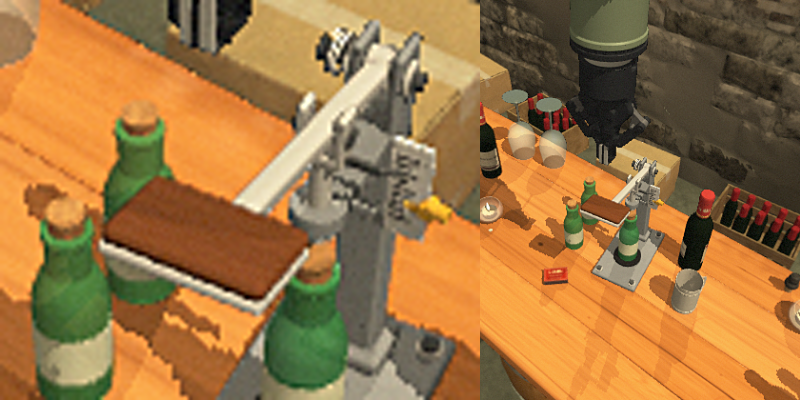

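The lever is back at rest, the cork sits lower in the neck (crop (320,262)), the other items are unmoved and the gripper is clear. Handing in.

```bash
python3 -c "
from workcell import *
finish_job(); print('done')"
```

```text
the job is handed in; nothing more can be done
done
```

I corked the sample bottle and handed the job in. With closed fingertips I pushed only the paddle down, to about 20.2 mm of pointer travel. I held it there for about 1.2 s, then lifted straight off. By my last reading the arm had used 21.3 s of the 35 s.

**Depth:** at the set depth the depth camera put the pointer at z ≈ 221.5 mm and the tab's centre at ≈ 221.4 mm. Tracking the pointer across pixels put the target at 20.3–20.6 mm, so I may have stopped up to 0.4 mm shallow. The uncertainty is roughly ±0.7 mm.

**After release:** the lever was back at rest with the cork visibly lower. The area around the bottles, cup and matchbox matched the first picture, and the force reading was back to noise. I did not measure the cork's final height separately.

**First touch missed:** the 1.5 N guard did not trigger because the spring is so light. The paddle went down about 12 mm before I noticed. I backed off, found contact at z ≈ 296.5 mm by stepping down, and pressed again. That first push moved the pointer only about 4 mm, well above the target.

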